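# Hold a long pivot pin through both bushings of a bracket

## Task

Lift the cover plate off the two dowels on top of the pivot bracket, lay it flat on the bench and let go of it. Then take the longer of the two pins out of the wooden stand and thread it tip first, straight down through the upper bushing and on through the lower one. Finish while still holding the pin steady, its tip poking out below the lower bushing but clear of the base plate, so that a colleague can slip the retaining collar on; the short pin stays in the stand and the bottle, clamp and wrench are left where they are.

Things in the scene. Friction and masses are not known exactly. Their poses are not given: they have to be found in the camera images.
- bracket: Pivot bracket, fixed; origin on the bench, z axis = the bore axis (vertical). Steel base plate 12 mm thick (x -120 to 50, y -60 to 60 mm); grey column at x -90 to -60 mm, 70 mm wide, 120 mm high; two arms reach from it in +x, each with a brass bushing block 44 x 44 x 20 mm. The upper arm is 96 mm wide in y; on its top stand two dowels, 8 mm thick, 11 mm high, at x = 0, y = -38 and 38 mm.
- upper_mouth (a point): Centre of the mouth of the upper bushing, 120 mm above the bench (under the cover at the start). Vertical through bore 18 mm in diameter with a 3 mm chamfer at the mouth; the block spans z = 100 to 120 mm.
- lower_mouth (a point): Centre of the mouth of the lower bushing, 70 mm above the bench, below the upper one on the same axis; same bore and chamfer; the block spans z = 50 to 70 mm.
- lower_exit (a point): Centre of the lower end of the lower bushing's bore, 50 mm above the bench and 38 mm above the top of the base plate.
- cover: Loose aluminium cover plate 56 x 106 x 6 mm (x, y, z), about 150 g; origin at the centre of its underside. At the start it lies on the bracket's top, its two 12 mm holes (y = -38 and 38 mm) over the dowels, its axes parallel to the bracket's; the dowels stick out 5 mm above it.
- cover_grip (a point): Centre of the black upright grip block on the cover plate: 18 mm thick in x, 40 mm long in y, 34 mm high; 23 mm above the plate's underside.
- stand: Wooden stand, fixed, 80 x 180 x 45 mm (x, y, z), origin at the centre of its underside. Two blind sockets 15.5 mm in diameter at y = -50 and +50 mm, floor 10 mm above the bench, hold the two pins upright; either pin may be in either socket.
- long_pin_head (a point): Centre of the knurled head of the long steel pin: head 24 mm in diameter, 45 mm high; below it a 14 mm shank 120 mm long, tapering to 8 mm over the last 6 mm; about 280 g. z axis along the pin towards the head; the tip is 142.5 mm below this point. Stands upright in the stand at the start.
- long_pin_tip (a point): Lower end of the long pin's shank, on its axis.
- long_pin: The long pin, 165 mm overall; origin at its tip, z axis along the pin to the head.
- short_pin_head (a point): Centre of the head of the short pin: same head (24 mm in diameter, 45 mm high) and 14 mm shank, but the shank is only 65 mm long. Too short to span both bushings; stays in the stand.
- bottle: White plastic bottle, 54 mm in diameter, 130 mm high, standing on the bench; origin under its centre. Bystander.
- clamp: Bar clamp lying on the bench, about 200 x 90 mm, 15 mm high; origin under the middle of its bar. Bystander.
- wrench: Wrench lying on the bench nearest the robot, about 180 mm long; origin under its middle. Bystander.
Things that resemble listed ones, but are neither listed nor needed, are in the scene too. What is shaped like the cover but pink or yellow is not meant.

How it is judged:
On the way, in this order (a step that is already met when the one before it is completed fails the run):
1. the cover plate is lifted clear of the dowels (z of cover in the frame of bracket above 0.135 m), for 0.1 s.
2. the cover plate lies flat on the bench, let go (height (world z) of cover below 0.005 m and angle between cover's own z axis and vertical below 0.06 rad and contact force between the fingers and cover below 0.2 N and linear speed of cover below 0.02 m/s), for 0.2 s.
3. the long pin's tip is in the upper bushing, from above (z of long_pin_tip in the frame of bracket between 0.06 and 0.115 m and horizontal distance between long_pin_tip and upper_mouth below 0.006 m), for 0.05 s.
At the end, for the whole second after the job is handed in: Fingers hold the long pin still (over 2 N), within 0.1 rad of the bore axis, its tip at least 3 mm below the lower bushing, within 8 mm of the axis, at least 4 mm above the base plate. The cover lies flat on the bench (within 5 mm, 0.06 rad), let go, at rest; the short pin is in the stand (all of step 2 and height (world z) of long_pin_tip between 0.016 and 0.047 m and horizontal distance between long_pin_tip and lower_exit below 0.008 m and angle between the z axis of long_pin and the z axis of bracket, either way round below 0.1 rad and contact force between the fingers and long_pin above 2 N and linear speed of long_pin below 0.02 m/s and height (world z) of short_pin_head below 0.11 m); the arm keeps its last pose, push and grip.
It fails at once if the short pin is pulled out of the stand (height (world z) of short_pin_head above 0.13 m).
It fails at once if the bottle, clamp or wrench is shifted by more than 30 mm (distance of any of bottle, clamp, wrench from where it was at the start of the episode above 0.03 m).
It also fails if it takes over 62 s, if anything falls off the work surface, if the arm or the gripper's body presses on something with over 40 N, if the wrist force passes 120 N, or if a joint passes its speed limit or range.

## Robot

A 6-joint arm with a two-finger parallel gripper is mounted at the origin on the work surface. World frame = base frame: x ahead of the robot, y to its left, z up, the work surface at z = 0. Lengths are in m, angles in rad, forces in N, time in s.
With the tool pointing down it reaches from about 0.375 to 0.9 m from the base axis. Payload 3.1 kg.
Tool frame: the origin (TCP) lies at the very end of the fingers, on their centre line; the grasp point (between the pads) lies 19 mm behind it; x points along the fingers, y is the direction in which the jaws open and shut, and the axes are right-handed (so a half turn about x gives the same grasp; the last joint's range is limited). The gripper opens to 87 mm and grips with 3 to 60 N. Pads are 19 mm wide; open, the fingers measure 117 mm over their backs; the gripper's body (75 mm by 190 mm) begins 51 mm behind the grasp point.
Start: joints at [-1.282, 0.527, 1.433, -0, 1.181, -0.178], TCP at [0.281, -0.558, 0.223] pointing down, gripper open.
Joint ranges: [-3.08, 3.08], [-0.75, 2.2], [0.22, 2.44], [-1.43, 4.57], [0, 2.65], [-2.85, 2.85]. Speed limits (rad/s): [2.79, 2.79, 3.14, 3.14, 3.14, 3.14].

## Interface

Orientations are given as a unit quaternion [x, y, z, w].
In Python, from rig import robot gives the robot as it stands.
- The arm moves only by the tool carry_out, never from a script. Its argument "commands" is a list that holds one entry, the list of rows, each a list of 5 numbers: the opening, from 0 (shut) to 1 (fully open), then the shift along the tool's x, y, z in mm, then the turn about the tool's x in degrees. In form: [[[hand, x, y, z, twist], ...]]. A call has 1 to 8 rows; each row shifts and turns the pose as measured when the row begins, along the tool's axes as they then stand; what a row does not reach is not made up. A row lasts 1/12 s, in which the tool goes at most 41.7 mm and 7.16 degrees, less where a joint would pass 70% of its speed; a pose out of reach is approached as far as the arm can. A call with a gripper value outside its range is refused whole. The fingers move at their own pace and stop on an object; "force" is the grip in N (left out, the last holds). Time passes only in rows, so rows that do not move let the fingers close. It gives the time, the measured TCP pose, the force and the opening at its end, in the units of the state.
- robot.get_obs(): the state, without advancing time (a new reading comes with each control period).
- robot.camera(name): name is "side" or "top"; returns the picture (420x560x3 uint8, red, green, blue); there is no depth.
- robot.camera_model(name): a dict with "fx", "fy", "cx", "cy" (pixels), "k1" (the pictures are not rectified: a ray, as slopes to the right and down, at radius r is drawn at 1 + k1 r^2 times it, then the intrinsics apply), "R" (3x3) and "t" (3): a world point X has camera coordinates R X + t. Camera axes: x right, y down, z forward; pixel columns grow to the right and rows downward; lengths in m; the calibration is good to about 2 mm. A picture is of the moment at which its call begins. camera_model takes no time and is no camera call.
- robot.hand_in(): hands the job in, once; it reports no verdict.
The state is a dict: "time": time; "q": joint angles; "joint_velocities": joint speeds; "joint_torque": joint torques, N m; "position": TCP position; "tool_rot": TCP orientation; "ft_force": force on the tool from outside, world axes, zero at the start; "moment": the same for the moment, N m; "grip_width": finger opening in m.
Only numpy, scipy, OpenCV 4.12 (cv2) and the standard library are available. Lean on these libraries where they do the work, as an engineer would, in place of code of your own. Each camera call takes 0.05 s, during which the arm holds its last target. There are 200 camera calls.

## Working session

There is one attempt and no reset: what is moved stays moved. The work goes in short steps, Python scripts to look and compute and a tool call to move; the robot and the scene stay as the last step left them, time stands still between calls to the robot, and variables do not carry over. Pictures are saved under pics/ and viewed, on a budget of 10 in all, crops included, one or two more only if the job needs it, and the job is handed in when it is done.

Besides the shell and the picture viewer there is one more tool, called after ">>>" as name([rows], argument=value, ...), one row to a line, values as JSON. carry_out: Moves the arm, as the interface text tells. Its arguments: {"type":"object","properties":{"commands":{"type":"array"},"force":{"type":"number"}},"required":["commands"]}

```bash
mkdir -p pics; ls
cat > h.py <<'E'
import numpy as np, cv2
from rig import robot
def ray(cam,u,v):
    m=robot.camera_model(cam);R=np.array(m["R"]);t=np.array(m["t"])
    K=np.array([[m["fx"],0,m["cx"]],[0,m["fy"],m["cy"]],[0,0,1.]])
    p=cv2.undistortPoints(np.array([[[u,v]]],float),K,np.array([m["k1"],0,0,0,0.]))[0,0]
    return -R.T@t, R.T@np.array([p[0],p[1],1.])
def onplane(cam,u,v,z):
    o,d=ray(cam,u,v); return o+d*(z-o[2])/d[2]
def proj(cam,X):
    m=robot.camera_model(cam);c=np.array(m["R"])@np.array(X)+np.array(m["t"])
    x,y=c[:2]/c[2];s=1+m["k1"]*(x*x+y*y)
    return np.array([m["fx"]*x*s+m["cx"],m["fy"]*y*s+m["cy"]])
def tri(a,b):
    o1,d1=ray("top",*a);o2,d2=ray("side",*b)
    s=np.linalg.lstsq(np.c_[d1,-d2],o2-o1,rcond=None)[0]
    p,q=o1+s[0]*d1,o2+s[1]*d2
    return (p+q)/2,np.linalg.norm(p-q)
def snap(cam,name):
    im=robot.camera(cam)[:,:,::-1].copy(); cv2.imwrite(f"pics/{name}.png",im); return im
E
python3 - <<'E'
from h import *
for c in("top","side"):
    snap(c,c+"0"); m=robot.camera_model(c); print(c,m["fx"],m["k1"],-np.array(m["R"]).T@np.array(m["t"]),np.array(m["R"]).round(2).tolist())
print(robot.get_obs())
E
```

```text
pics
top 469.00764770840004 -0.07002198010811381 [0.31280368 0.06864135 1.35343271] [[0.06, -1.0, -0.0], [-0.98, -0.06, -0.21], [0.21, 0.02, -0.98]]
side 458.9407033512575 0.041242979295650295 [0.10025626 0.60793516 0.82967899] [[-0.78, -0.63, -0.0], [-0.45, 0.56, -0.69], [0.44, -0.54, -0.72]]
{'time': 0.1, 'q': array([-1.28248198e+00,  5.28390564e-01,  1.43376823e+00, -1.42015142e-05,
        1.18141933e+00, -1.78503964e-01]), 'joint_velocities': array([ 2.70608121e-05, -2.91453287e-03, -2.97689407e-03,  1.60418431e-03,
       -2.23894198e-04,  2.71422440e-04]), 'joint_torque': array([-5.38148906e-04, -4.40987241e+01, -1.77150518e+01,  6.33988366e-02,
        5.34049748e-02, -4.06898391e-05]), 'position': array([ 0.28110829, -0.55747114,  0.22166072]), 'tool_rot': array([-0.6878886 , -0.1642531 ,  0.68797492, -0.16285179]), 'ft_force': array([-0.46639463, -0.20012183, -0.13468341]), 'moment': array([-0.02951175, -0.00589845, -0.01784282]), 'grip_width': 0.08707012488941704}
```

View pics/top0.png

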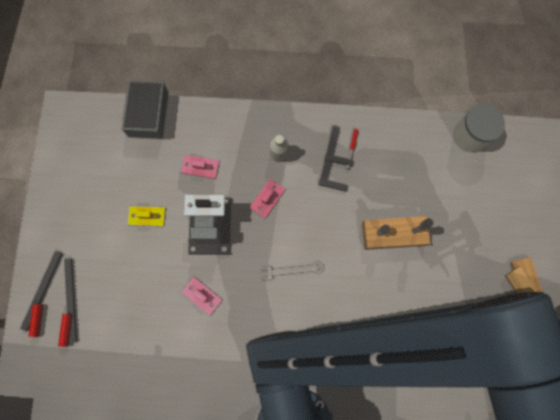

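View pics/side0.png

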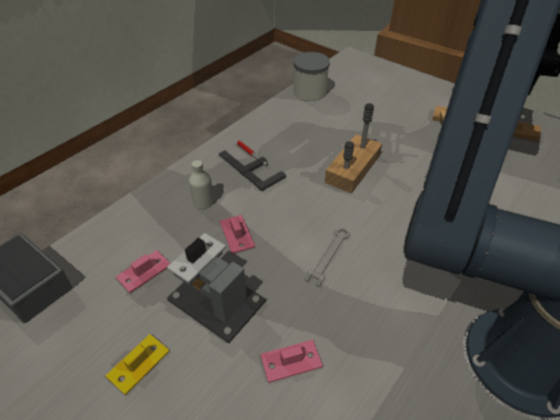

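Top: white cover at about (205,205), with the bracket's column below it at (205,228); stand at (397,232), the pin at (424,226) seems longer. Side: cover (197,257), long pin head (368,113), short one (348,152), bottle (201,185), clamp (250,165), wrench (328,255).

Run:
```python
from h import *
t=cv2.imread("pics/top0.png"); s=cv2.imread("pics/side0.png")
def crop(im,x,y,w,h,k): return cv2.resize(im[y:y+h,x:x+w],None,fx=k,fy=k,interpolation=cv2.INTER_CUBIC)
A=crop(t,170,180,80,60,5);B=crop(t,360,205,80,60,5);C=crop(s,155,225,80,60,5);D=crop(s,320,95,80,60,5)
cv2.imwrite("pics/crops.png",np.vstack([np.hstack([A,B]),np.hstack([C,D])]))
# cover plate white in top
roi=np.zeros(t.shape[:2],np.uint8); roi[185:220,175:235]=1
m=((t.min(2)>150)&(roi>0)).astype(np.uint8)
m=cv2.morphologyEx(m,cv2.MORPH_CLOSE,np.ones((9,9)))
c=max(cv2.findContours(m,0,1)[0],key=cv2.contourArea)
r=cv2.minAreaRect(c);print(r)
P=np.array([onplane("top",*p,.126) for p in cv2.boxPoints(r)]);print(P.round(4),P.mean(0),[np.linalg.norm(P[i]-P[i-1]).round(4) for i in range(4)])
# grip dark top
def dark(im,x0,y0,x1,y1,th):
    m=np.zeros(im.shape[:2],np.uint8);m[y0:y1,x0:x1]=im[y0:y1,x0:x1].max(2)<th
    c=max(cv2.findContours(m,0,1)[0],key=cv2.contourArea);return cv2.minAreaRect(c),cv2.boundingRect(c)
for n,b in(("grip",(190,196,220,212)),("pinA",(376,218,398,240)),("pinB",(412,214,445,240))): print(n,dark(t,*b,70))
for n,b in(("sgrip",(180,235,212,268)),("spL",(360,98,378,128)),("spS",(340,138,358,166))): print(n,dark(s,*b,70))
for u,v in((424,226),(386,230)): print(onplane("top",u,v,.15))
print(tri((428,223),(368,113)),tri((386,230),(348,152)), tri((203,203),(196,250)))
```

```text
((203.0, 204.5), (21.0, 40.0), 90.0)
[[0.6011 0.3388 0.126 ]
 [0.6075 0.2304 0.126 ]
 [0.5498 0.2256 0.126 ]
 [0.5434 0.3329 0.126 ]] [0.57545294 0.28192965 0.126     ] [np.float64(0.058), np.float64(0.1085), np.float64(0.0578), np.float64(0.1074)]
grip (((203.0, 203.0), (6.0, 14.0), 90.0), (196, 200, 15, 7))
pinA (((383.5, 232.0), (1.0, 0.0), 180.0), (383, 232, 2, 1))
pinB (((425.9864807128906, 223.91893005371094), (7.069156646728516, 10.850333213806152), 80.53767395019531), (421, 220, 11, 9))
sgrip (((195.0973358154297, 250.03981018066406), (15.615966796875, 23.80023765563965), 48.8140754699707), (185, 238, 22, 25))
spL (((367.62164306640625, 114.77027130126953), (8.38434886932373, 22.35826301574707), 9.462321281433105), (363, 104, 11, 23))
spS (((348.3000183105469, 152.4000244140625), (8.304548263549805, 21.010507583618164), 4.763641834259033), (344, 142, 10, 22))
[ 0.54712781 -0.30474771  0.15      ]
[ 0.53069786 -0.20469758  0.15      ]
(array([ 0.55554695, -0.3170254 ,  0.14620515]), np.float64(0.0020940495400036366)) (array([ 0.5429932 , -0.21908527,  0.085458  ]), np.float64(0.0013312372095363985)) (array([0.57430743, 0.27820274, 0.14336886]), np.float64(0.0032254388465530874))
```

View pics/crops.png

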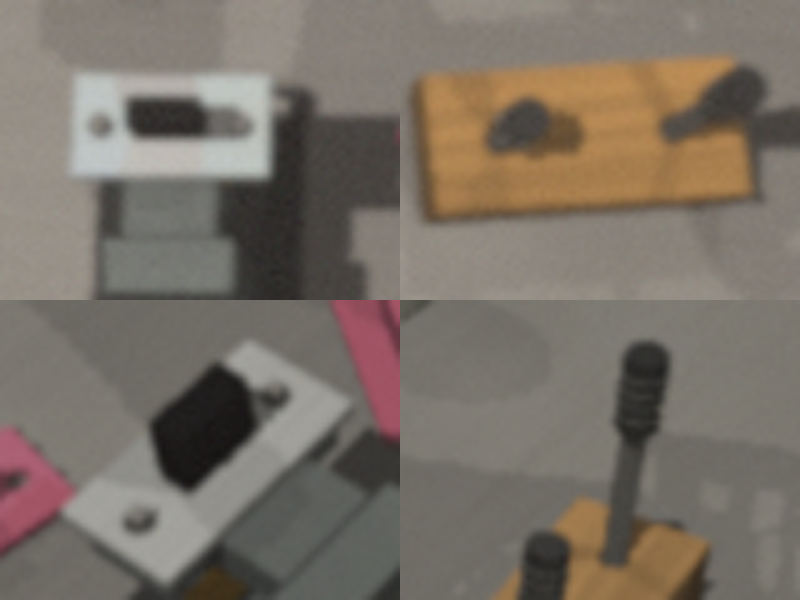

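Run:
```python
from h import *
for z in(.131,):
  a,b=onplane("top",190,205,z),onplane("top",217.4,205,z);print("dowels",a,b,(a+b)/2,np.linalg.norm(a-b),np.degrees(np.arctan2(-(a-b)[0],(a-b)[1])))
  a,b=onplane("side",183,268.4,z),onplane("side",209.4,244,z);print("dowels s",a,b,(a+b)/2,np.linalg.norm(a-b),np.degrees(np.arctan2(-(a-b)[0],(a-b)[1])))
print("dowel tri",tri((190,205),(183,268.4)),tri((217.4,205),(209.4,244)))
print("head top",onplane("top",428.4,222.6,.175),onplane("side",369.4,106,.175),tri((428.4,222.6),(369.4,106)))
print("shank bottom",onplane("side",320+(617-400)/5,95+(560-300)/5,.045),onplane("top",360+(672-400)/5,205+128/5,.045))
P=[onplane("top",*p,.045) for p in((362.6,219.4),(427,216.6),(431,244),(365.6,248.6))];print(np.round(P,4),np.mean(P,0))
for z in (0.0,):
  print("bottle",onplane("top",283,150,z),onplane("side",203,205,0),"clamp",onplane("top",338,160,z),"wrench",onplane("top",293,270,z))
o=robot.get_obs();from scipy.spatial.transform import Rotation as R
print(R.from_quat(o["tool_rot"]).as_matrix().round(3))
```

```text
dowels [0.57080872 0.31573963 0.131     ] [0.57517294 0.2422424  0.131     ] [0.57299083 0.27899101 0.131     ] 0.07362669224364007 3.398199885147371
dowels s [0.56804807 0.31766311 0.131     ] [0.5717621  0.24445625 0.131     ] [0.56990509 0.28105968 0.131     ] 0.07330100480132633 2.904318316148755
dowel tri (array([0.5712302 , 0.31622864, 0.12698227]), np.float64(0.001027762528443386)) (array([0.57550249, 0.24244074, 0.12652037]), np.float64(0.0014890282353921132))
head top [ 0.551807   -0.30847523  0.175     ] [ 0.54878127 -0.30690148  0.175     ] (array([ 0.55127152, -0.30958295,  0.17282966]), np.float64(0.0021155047478456316))
shank bottom [ 0.546899  -0.3081361  0.045    ] [ 0.5526902  -0.30970569  0.045     ]
[[ 0.5764 -0.1614  0.045 ]
 [ 0.5954 -0.3462  0.045 ]
 [ 0.517  -0.3571  0.045 ]
 [ 0.4934 -0.1717  0.045 ]] [ 0.54553777 -0.25907743  0.045     ]
bottle [0.78563104 0.07661782 0.        ] [0.76378815 0.09557176 0.        ] clamp [ 0.76386949 -0.09115439  0.        ] wrench [0.42547365 0.02744478 0.        ]
[[-0.001  0.45  -0.893]
 [ 0.002 -0.893 -0.45 ]
 [-1.    -0.002 -0.   ]]
```

```bash
cat >> h.py <<'E'
from scipy.spatial.transform import Rotation as Ro
def state():
    o=robot.get_obs();M=Ro.from_quat(o["tool_rot"]).as_matrix()
    return np.array(o["position"]),M,np.degrees(np.arctan2(M[1,1],M[0,1])),o
def plan(x,y,z,yaw,step=40,hand=1,p=None,psi=None,maxtw=7):
    P,M,a,o=state(); p=P if p is None else np.array(p); psi=a if psi is None else psi
    T=np.array([x,y,z]); D=(T-p)*1000; dy=(yaw-psi+90)%180-90 if abs(yaw-psi)>90 else yaw-psi
    n=int(np.ceil(max(np.linalg.norm(D)/step,abs(dy)/maxtw)));rows=[]
    k=int(np.ceil(abs(dy)/maxtw))
    for i in range(n):
        r=np.radians(psi);c,s=np.cos(r),np.sin(r);d=D/n
        tw=dy/k if i<k else 0
        rows.append([hand,round(-d[2],1),round(c*d[0]+s*d[1],1),round(s*d[0]-c*d[1],1),round(-tw,1)]);psi+=tw
    print("at",P.round(4),"yaw",round(a,2),"down-err",M[:,0].round(4),"t",round(o["time"],2),"w",round(o["grip_width"],4),"F",o["ft_force"].round(1))
    for i in range(0,n,8): print(str(rows[i:i+8]).replace(" ",""))
E
python3 -c "
from h import *
plan(.573,.280,.215,3.2)"
```

```text
at [ 0.2811 -0.5575  0.2217] yaw -63.25 down-err [-6.0e-04  1.9e-03 -1.0e+00] t 0.1 w 0.0871 F [-0.5 -0.2 -0.1]
[[1,np.float64(0.3),np.float64(-26.8),np.float64(-27.7),np.float64(-6.6)],[1,np.float64(0.3),np.float64(-23.4),np.float64(-30.6),np.float64(-6.6)],[1,np.float64(0.3),np.float64(-19.7),np.float64(-33.1),np.float64(-6.6)],[1,np.float64(0.3),np.float64(-15.7),np.float64(-35.2),np.float64(-6.6)],[1,np.float64(0.3),np.float64(-11.6),np.float64(-36.8),np.float64(-6.6)],[1,np.float64(0.3),np.float64(-7.2),np.float64(-37.9),np.float64(-6.6)],[1,np.float64(0.3),np.float64(-2.8),np.float64(-38.5),np.float64(-6.6)],[1,np.float64(0.3),np.float64(1.7),np.float64(-38.5),np.float64(-6.6)]]
[[1,np.float64(0.3),np.float64(6.1),np.float64(-38.1),np.float64(-6.6)],[1,np.float64(0.3),np.float64(10.5),np.float64(-37.1),np.float64(-6.6)],[1,np.float64(0.3),np.float64(14.7),np.float64(-35.6),0],[1,np.float64(0.3),np.float64(14.7),np.float64(-35.6),0],[1,np.float64(0.3),np.float64(14.7),np.float64(-35.6),0],[1,np.float64(0.3),np.float64(14.7),np.float64(-35.6),0],[1,np.float64(0.3),np.float64(14.7),np.float64(-35.6),0],[1,np.float64(0.3),np.float64(14.7),np.float64(-35.6),0]]
[[1,np.float64(0.3),np.float64(14.7),np.float64(-35.6),0],[1,np.float64(0.3),np.float64(14.7),np.float64(-35.6),0],[1,np.float64(0.3),np.float64(14.7),np.float64(-35.6),0],[1,np.float64(0.3),np.float64(14.7),np.float64(-35.6),0],[1,np.float64(0.3),np.float64(14.7),np.float64(-35.6),0],[1,np.float64(0.3),np.float64(14.7),np.float64(-35.6),0],[1,np.float64(0.3),np.float64(14.7),np.float64(-35.6),0]]
```

>>> carry_out([
  [[1,0,-27,-28,-6.6],[1,0,-23,-31,-6.6],[1,0,-20,-33,-6.6],[1,0,-16,-35,-6.6],[1,0,-12,-37,-6.6],[1,0,-7,-38,-6.6],[1,0,-3,-38,-6.6],[1,0,2,-38,-6.6]],
])

```text
time: 0.77
position: [0.3789, -0.2625, 0.2169]
tool_rot: [-0.536, -0.46, 0.538, -0.46]
ft_force: [1.1, 0.4, -0.4]
grip_width: 0.0872
```

```bash
sed -i 's/round(-d\[2\],1),round(c\*d\[0\]+s\*d\[1\],1),round(s\*d\[0\]-c\*d\[1\],1),round(-tw,1)/*[round(float(v),1) for v in (-d[2],c*d[0]+s*d[1],s*d[0]-c*d[1],-tw)]/' h.py
python3 -c "
from h import *
plan(.573,.280,.215,3.2)"
```

```text
at [ 0.3789 -0.2625  0.2169] yaw -8.81 down-err [-0.0019 -0.001  -1.    ] t 0.77 w 0.0872 F [ 1.1  0.4 -0.4]
[[1,0.1,7.2,-37.7,-6.0],[1,0.1,11.2,-36.8,-6.0],[1,0.1,14.9,-35.4,0.0],[1,0.1,14.9,-35.4,0.0],[1,0.1,14.9,-35.4,0.0],[1,0.1,14.9,-35.4,0.0],[1,0.1,14.9,-35.4,0.0],[1,0.1,14.9,-35.4,0.0]]
[[1,0.1,14.9,-35.4,0.0],[1,0.1,14.9,-35.4,0.0],[1,0.1,14.9,-35.4,0.0],[1,0.1,14.9,-35.4,0.0],[1,0.1,14.9,-35.4,0.0],[1,0.1,14.9,-35.4,0.0],[1,0.1,14.9,-35.4,0.0]]
```

>>> carry_out([
  [[1,-1,7,-38,-6],[1,-1,11,-37,-6],[1,-1,15,-35,0],[1,-1,15,-35,0],[1,-1,15,-35,0],[1,-1,15,-35,0],[1,-1,15,-35,0],[1,-1,15,-35,0]],
])

```text
time: 1.43
position: [0.4792, 0.0425, 0.2237]
tool_rot: [0.482, 0.519, -0.484, 0.515]
ft_force: [1.4, -1.3, -0.6]
grip_width: 0.0874
```

>>> carry_out([
  [[1,-1,15,-35,0],[1,-1,15,-35,0],[1,-1,15,-35,0],[1,-1,15,-35,0],[1,-1,15,-35,0],[1,0,15,-35,0],[1,0,15,-35,0],[1,0,0,0,0]],
])

```text
time: 2.1
position: [0.5679, 0.3155, 0.2258]
tool_rot: [0.48, 0.521, -0.481, 0.516]
ft_force: [0.1, -0.5, 0.5]
grip_width: 0.0869
```

```bash
python3 -c "
from h import *
plan(.573,.280,.131,3.2)
a=snap('side','s1')[180:300,120:280];b=snap('top','t1')[150:270,130:290]
cv2.imwrite('pics/v1.png',cv2.resize(np.hstack([a,b]),None,fx=2.5,fy=2.5,interpolation=2))"
```

```text
at [0.5679 0.3155 0.2258] yaw 4.37 down-err [-0.0072  0.0036 -1.    ] t 2.1 w 0.0869 F [ 0.1 -0.5  0.5]
[[1,31.6,0.8,11.9,1.2],[1,31.6,1.0,11.9,0.0],[1,31.6,1.0,11.9,0.0]]
```

View pics/v1.png

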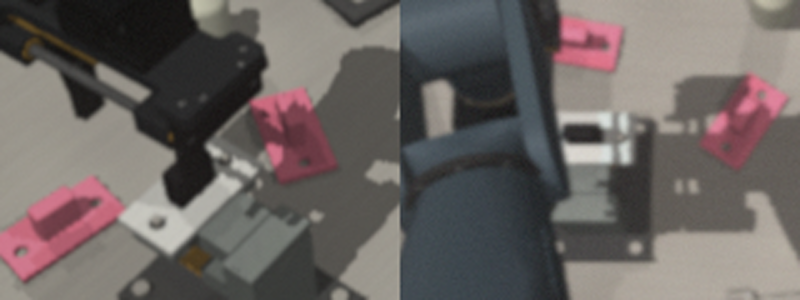

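The view shows the gripper above the cover, just off towards +y; the grip is visible in the top view at about (585,133). I align first, then descend.

>>> carry_out([
  [[1,8,1,18,1.2],[1,8,1,18,0],[1,0,0,0,0]],
])

```text
time: 2.45
position: [0.5674, 0.2713, 0.2078]
tool_rot: [0.481, 0.516, -0.491, 0.51]
ft_force: [-0.4, -0.1, 0.8]
grip_width: 0.0867
```

```bash
python3 -c "
from h import *
plan(.573,.280,.131,3.2,step=20)"
```

```text
at [0.5674 0.2713 0.2078] yaw 3.11 down-err [-0.0153 -0.0043 -0.9999] t 2.45 w 0.0867 F [-0.4 -0.1  0.8]
[[1,19.2,1.5,-2.1,-0.1],[1,19.2,1.5,-2.1,0.0],[1,19.2,1.5,-2.1,0.0],[1,19.2,1.5,-2.1,0.0]]
```

>>> carry_out([
  [[1,19,1.5,-2,0],[1,19,1.5,-2,0],[1,19,1.5,-2,0],[1,14,1.5,-2,0],[1,0,0,0,0]],
])

```text
time: 2.87
position: [0.5711, 0.2726, 0.1371]
tool_rot: [0.484, 0.514, -0.494, 0.507]
ft_force: [-0.7, 0.1, -0.2]
grip_width: 0.0873
```

```bash
sed -i 's/r=np.radians(psi);c,s=np.cos(r),np.sin(r);d=D\/n/d=M.T@(D\/n)/; s/(-d\[2\],c\*d\[0\]+s\*d\[1\],s\*d\[0\]-c\*d\[1\],-tw)/(*d,-tw)/; s/psi+=tw/M=M@Ro.from_rotvec([-np.radians(tw),0,0]).as_matrix()/' h.py; python3 -c "
from h import *
plan(.573,.280,.131,3.2,step=20)
a=snap('side','s2')[180:300,120:280];b=snap('top','t2')[150:270,130:290]
cv2.imwrite('pics/v2.png',cv2.resize(np.hstack([a,b]),None,fx=2.5,fy=2.5,interpolation=2))"
```

```text
at [0.5711 0.2726 0.1371] yaw 2.44 down-err [-0.016  -0.0041 -0.9999] t 2.87 w 0.0873 F [-0.7  0.1 -0.2]
[[1,6.1,2.3,-7.3,-0.8]]
```

View pics/v2.png

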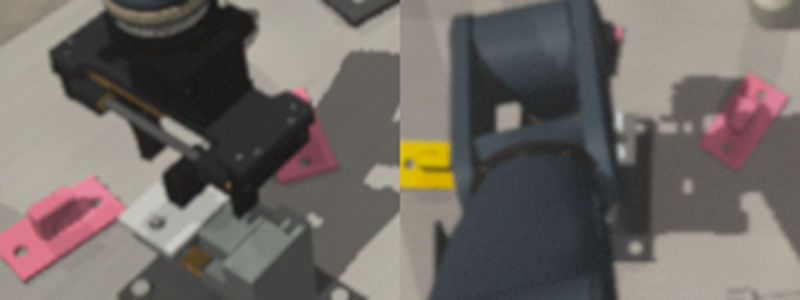

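The fingers straddle the grip block, one on either side of it. A small correction in y, then I close.

>>> carry_out([
  [[1,6,2,-7,-0.8],[1,0,0,0,0],[0,0,0,0,0],[0,0,0,0,0],[0,0,0,0,0],[0,0,0,0,0],[0,0,0,0,0],[0,0,0,0,0]],
], force=30)

```text
time: 3.63
position: [0.5771, 0.2813, 0.1394]
tool_rot: [0.485, 0.515, -0.486, 0.514]
ft_force: [0.3, -0.0, -0.3]
grip_width: 0.055
```

>>> carry_out([
  [[0,0,0,0,0],[0,0,0,0,0],[0,0,0,0,0],[0,0,0,0,0]],
])

```text
time: 3.97
position: [0.5771, 0.2813, 0.1395]
tool_rot: [0.485, 0.515, -0.486, 0.514]
ft_force: [0.0, -0.3, -0.4]
grip_width: 0.0283
```

>>> carry_out([
  [[0.4,4,0,0,0],[0.4,4,0,0,0],[0.4,0,0,0,0]],
])

```text
time: 4.22
position: [0.5771, 0.2812, 0.1308]
tool_rot: [0.485, 0.515, -0.486, 0.514]
ft_force: [-0.2, 0.6, -0.2]
grip_width: 0.0342
```

>>> carry_out([
  [[0,0,0,0,0],[0,0,0,0,0],[0,0,0,0,0],[0,0,0,0,0],[0,0,0,0,0],[0,0,0,0,0],[0,0,0,0,0],[0,0,0,0,0]],
])

```text
time: 4.88
position: [0.5765, 0.281, 0.1298]
tool_rot: [0.484, 0.515, -0.487, 0.513]
ft_force: [0.5, -0.5, -0.1]
grip_width: 0.0179
```

>>> carry_out([
  [[0,-6,0,0,0],[0,-6,0,0,0],[0,-6,0,0,0],[0,-8,0,0,0],[0,-10,0,0,0],[0,-10,0,0,0],[0,-10,0,0,0],[0,0,0,0,0]],
])

```text
time: 5.55
position: [0.5769, 0.2812, 0.1921]
tool_rot: [0.484, 0.515, -0.486, 0.513]
ft_force: [0.8, 0.4, -0.9]
grip_width: 0.0179
```

```bash
python3 -c "
from h import *
plan(.573,-.03,.19,2,step=35,hand=0)"
```

```text
at [0.5769 0.2812 0.1921] yaw 3.31 down-err [-3.7e-03 -6.0e-04 -1.0e+00] t 5.55 w 0.0179 F [ 0.8  0.4 -0.9]
[[0,0.3,-2.4,34.5,1.3],[0,0.3,-1.6,34.5,0.0],[0,0.3,-1.6,34.5,0.0],[0,0.3,-1.6,34.5,0.0],[0,0.3,-1.6,34.5,0.0],[0,0.3,-1.6,34.5,0.0],[0,0.3,-1.6,34.5,0.0],[0,0.3,-1.6,34.5,0.0]]
[[0,0.3,-1.6,34.5,0.0]]
```

>>> carry_out([
  [[0,0,0,20,0],[0,0,0,30,0],[0,0,0,30,0],[0,0,0,30,0],[0,0,0,30,0],[0,0,0,30,0],[0,0,0,30,0],[0,0,0,30,0]],
])

```text
time: 6.22
position: [0.5922, 0.0511, 0.1964]
tool_rot: [0.485, 0.517, -0.48, 0.518]
ft_force: [0.5, 0.2, -1.2]
grip_width: 0.0178
```

>>> carry_out([
  [[0,0,0,30,0],[0,0,0,20,0],[0,0,0,10,0],[0,0,0,0,0],[0,0,0,0,0]],
])

```text
time: 6.63
position: [0.5973, -0.0184, 0.1976]
tool_rot: [0.487, 0.514, -0.482, 0.517]
ft_force: [-0.3, 0.1, -1.7]
grip_width: 0.018
```

```bash
python3 -c "
from h import *
plan(.57,-.03,.025,2,step=15,hand=0)
a=snap('side','s3');b=snap('top','t3')
cv2.imwrite('pics/v3.png',np.hstack([a[60:360,140:460],b[100:400,180:500]]))"
```

```text
at [ 0.5973 -0.0184  0.1976] yaw 3.55 down-err [ 0.0084  0.0021 -1.    ] t 6.63 w 0.018 F [-0.3  0.1 -1.7]
[[0,14.4,-2.5,0.8,1.6],[0,14.4,-2.4,0.9,0.0],[0,14.4,-2.4,0.9,0.0],[0,14.4,-2.4,0.9,0.0],[0,14.4,-2.4,0.9,0.0],[0,14.4,-2.4,0.9,0.0],[0,14.4,-2.4,0.9,0.0],[0,14.4,-2.4,0.9,0.0]]
[[0,14.4,-2.4,0.9,0.0],[0,14.4,-2.4,0.9,0.0],[0,14.4,-2.4,0.9,0.0],[0,14.4,-2.4,0.9,0.0]]
```

View pics/v3.png

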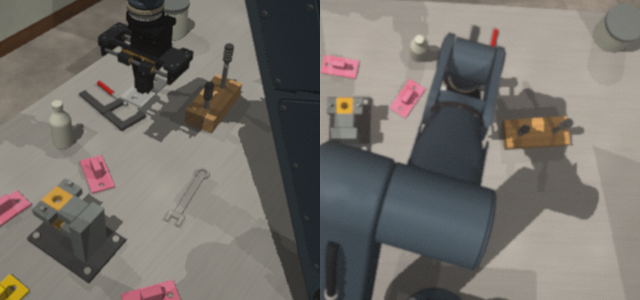

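Cover held and clear; the brass upper bushing with its bore is now seen at about (345,106) in the right crop and (57,198) in the left one. I lower the cover and measure the bore meanwhile.

>>> carry_out([
  [[0,14,-2.5,1,0],[0,14,-2.5,1,0],[0,14,-2.5,1,0],[0,14,-2.5,1,0],[0,14,-2.5,1,0],[0,14,-2.5,1,0],[0,14,-2.5,1,0],[0,14,-2.5,1,0]],
])

```text
time: 7.4
position: [0.5822, -0.0122, 0.086]
tool_rot: [0.485, 0.516, -0.473, 0.524]
ft_force: [-0.8, 0.9, -1.6]
grip_width: 0.0181
```

>>> carry_out([
  [[0,14,-2.5,1,0],[0,14,-2.5,1,0],[0,10,-2,1,0],[0,0,0,0,0],[0,0,0,0,0]],
])

```text
time: 7.82
position: [0.5735, -0.007, 0.0436]
tool_rot: [0.482, 0.52, -0.471, 0.524]
ft_force: [0.1, -0.5, -1.6]
grip_width: 0.018
```

```bash
python3 -c "
from h import *
plan(.57,-.03,.015,3.5,step=8,hand=0)
t=cv2.imread('pics/t3.png');s=cv2.imread('pics/s3.png')
def cr(im,x,y):return cv2.resize(im[y:y+40,x:x+40],(400,400),interpolation=2)
cv2.imwrite('pics/v4.png',np.hstack([cr(t,185,186),cr(s,180,240)]))
for n,im,b in(('top',t,(190,190,222,225)),('side',s,(180,240,222,280))):
    x0,y0,x1,y1=b;h=cv2.cvtColor(im,cv2.COLOR_BGR2HSV);m=np.zeros(im.shape[:2],np.uint8)
    m[y0:y1,x0:x1]=((h[...,1]>110)&(h[...,0]<35)&(h[...,2]>100))[y0:y1,x0:x1]
    c=max(cv2.findContours(m,0,1)[0],key=cv2.contourArea);r=cv2.minAreaRect(cv2.convexHull(c));print(n,r,onplane(n,*r[0],.12))
"
```

```text
at [ 0.5735 -0.007   0.0436] yaw 5.25 down-err [ 0.0136  0.0071 -0.9999] t 7.82 w 0.018 F [ 0.1 -0.5 -1.6]
[[0,5.7,-1.2,4.6,1.7],[0,5.7,-1.1,4.6,0.0],[0,5.7,-1.1,4.6,0.0],[0,5.7,-1.1,4.6,0.0],[0,5.7,-1.1,4.6,0.0]]
top ((204.0, 205.0), (16.0, 16.0), 90.0) [0.57538209 0.28003203 0.12      ]
side ((196.75003051757812, 257.7500305175781), (19.091880798339844, 24.041629791259766), 45.0) [0.573648   0.27880205 0.12      ]
```

View pics/v4.png

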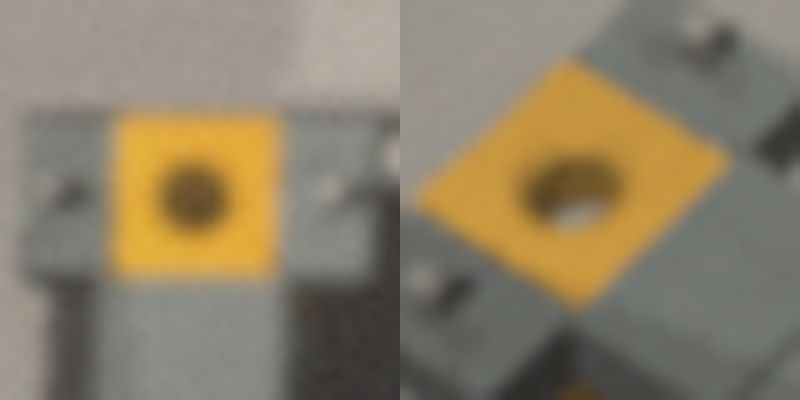

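Bore centre at (195,194) in the left crop and (575,192) in the right one; both give about (0.575, 0.2795). On with setting down the cover.

>>> carry_out([
  [[0,8,0,0,0],[0,8,0,0,0],[0,6,0,0,0],[0,0,0,0,0],[0,4,0,0,0],[0,3,0,0,0],[0,0,0,0,0]],
])

```text
time: 8.4
position: [0.5772, -0.006, 0.0145]
tool_rot: [0.483, 0.519, -0.47, 0.527]
ft_force: [-0.5, -0.5, -1.7]
grip_width: 0.0183
```

>>> carry_out([
  [[0,2,0,0,0],[0,1.5,0,0,0],[0,1.5,0,0,0],[0,0,0,0,0]],
])

```text
time: 8.73
position: [0.5779, -0.0062, 0.0105]
tool_rot: [0.483, 0.518, -0.47, 0.527]
ft_force: [-0.8, 0.1, -1.0]
grip_width: 0.0181
```

>>> carry_out([
  [[0,1.5,0,0,0],[0,1,0,0,0],[0,0,0,0,0]],
])

```text
time: 8.98
position: [0.5782, -0.0062, 0.0107]
tool_rot: [0.483, 0.518, -0.469, 0.527]
ft_force: [0.7, 0.0, -1.3]
grip_width: 0.0178
```

>>> carry_out([
  [[0,2,0,0,0],[0,1,0,0,0],[0,0,0,0,0]],
])

```text
time: 9.23
position: [0.5787, -0.0062, 0.0104]
tool_rot: [0.483, 0.518, -0.469, 0.528]
ft_force: [0.2, 0.4, -2.1]
grip_width: 0.0176
```

>>> carry_out([
  [[0,3,0,0,0],[0,3,0,0,0],[0,0,0,0,0]],
])

```text
time: 9.48
position: [0.5795, -0.0062, 0.0106]
tool_rot: [0.483, 0.517, -0.468, 0.529]
ft_force: [-0.6, -0.1, -2.6]
grip_width: 0.0177
```

```bash
python3 -c "
from h import *
plan(.57,-.03,.015,3.5,step=8,hand=0)
a=snap('side','s5')
cv2.imwrite('pics/v5.png',cv2.resize(a[60:200,220:400],None,fx=4,fy=4,interpolation=2))"
```

```text
at [ 0.5795 -0.0062  0.0106] yaw 5.42 down-err [ 0.0259  0.0045 -0.9997] t 9.48 w 0.0177 F [-0.6 -0.1 -2.6]
[[0,-1.2,-2.9,5.7,1.9],[0,-1.2,-2.7,5.8,0.0],[0,-1.2,-2.7,5.8,0.0],[0,-1.2,-2.7,5.8,0.0]]
```

View pics/v5.png

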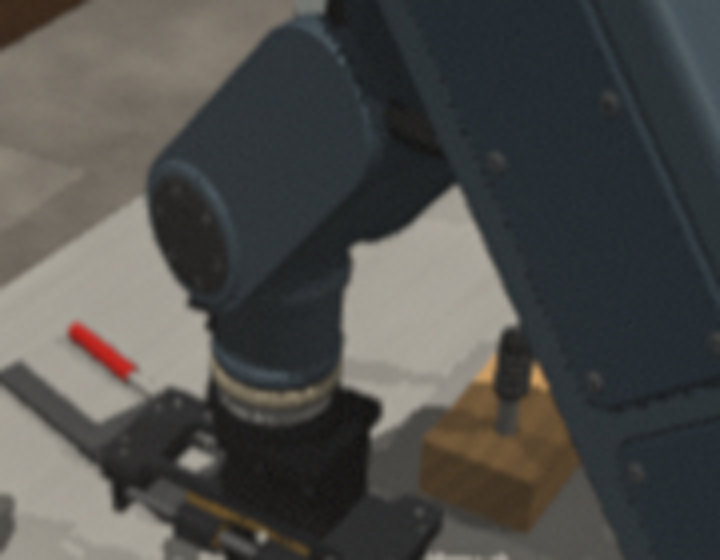

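The side view hides the cover behind the arm, but the height stalls at the expected 0.010 m, so it rests on the bench. Release.

>>> carry_out([
  [[1,0,0,0,0],[1,0,0,0,0],[1,0,0,0,0],[1,0,0,0,0],[1,0,0,0,0],[1,0,0,0,0],[1,0,0,0,0],[1,0,0,0,0]],
])

```text
time: 10.2
position: [0.5804, -0.0065, 0.0075]
tool_rot: [0.484, 0.517, -0.468, 0.529]
ft_force: [0.2, 1.1, -0.8]
grip_width: 0.0633
```

>>> carry_out([
  [[1,-10,0,0,0],[1,-20,0,0,0],[1,-20,0,0,0],[1,-30,0,0,0],[1,-30,0,0,0],[1,-30,0,0,0],[1,-30,0,0,0],[1,0,0,0,0]],
])

```text
time: 10.87
position: [0.574, -0.007, 0.1867]
tool_rot: [0.483, 0.519, -0.469, 0.527]
ft_force: [0.8, -0.3, 0.3]
grip_width: 0.0871
```

```bash
python3 -c "
from h import *
plan(.551,-.3085,.25,3,step=30,hand=1)
print(robot.get_obs()['q'])"
```

```text
at [ 0.574  -0.007   0.1867] yaw 5.36 down-err [ 0.0214  0.0057 -0.9998] t 10.87 w 0.0871 F [ 0.8 -0.3  0.3]
[[1,-6.0,-4.5,27.1,2.4],[1,-6.0,-3.4,27.2,0.0],[1,-6.0,-3.4,27.2,0.0],[1,-6.0,-3.4,27.2,0.0],[1,-6.0,-3.4,27.2,0.0],[1,-6.0,-3.4,27.2,0.0],[1,-6.0,-3.4,27.2,0.0],[1,-6.0,-3.4,27.2,0.0]]
[[1,-6.0,-3.4,27.2,0.0],[1,-6.0,-3.4,27.2,0.0],[1,-6.0,-3.4,27.2,0.0]]
[-0.21230742  0.49535646  1.61603031  0.01193385  1.01055224 -0.31212104]
```

>>> carry_out([
  [[1,-10,-4,27,2.4],[1,-10,-3,27,0],[1,-10,-3,27,0],[1,-6,-3,27,0],[1,-6,-3,27,0],[1,-3,-3,27,0],[1,-3,-3,27,0],[1,-3,-3,27,0]],
])

```text
time: 11.53
position: [0.558, -0.2254, 0.2445]
tool_rot: [0.493, 0.509, -0.476, 0.52]
ft_force: [0.8, 0.2, -0.0]
grip_width: 0.0869
```

>>> carry_out([
  [[1,0,-3,27,0],[1,0,-3,20,0],[1,0,0,8,0],[1,0,0,0,0],[1,0,0,0,0]],
])

```text
time: 11.95
position: [0.5531, -0.2886, 0.2453]
tool_rot: [0.494, 0.507, -0.479, 0.52]
ft_force: [0.1, -0.2, 0.2]
grip_width: 0.0871
```

```bash
python3 -c "
from h import *
plan(.551,-.3085,.135,3,step=30,hand=1)
a=snap('side','s6');b=snap('top','t6')
cv2.imwrite('pics/v6.png',cv2.resize(np.hstack([a[50:250,200:420],b[90:290,250:470]]),None,fx=1.8,fy=1.8,interpolation=2))"
```

```text
at [ 0.5531 -0.2886  0.2453] yaw 3.06 down-err [ 0.0283  0.0036 -0.9996] t 11.95 w 0.0871 F [ 0.1 -0.2  0.2]
[[1,27.5,-1.6,5.0,0.1],[1,27.5,-1.6,5.0,0.0],[1,27.5,-1.6,5.0,0.0],[1,27.5,-1.6,5.0,0.0]]
```

View pics/v6.png

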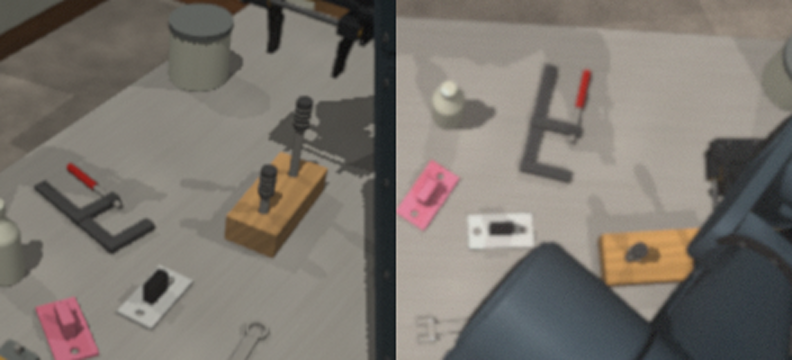

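Cover lies flat at about (155,297) left and (500,230) right; both pins untouched, fingers above the long one. Align, then descend.

>>> carry_out([
  [[1,5,0,12,0],[1,5,0,9,0],[1,0,0,0,0],[1,0,0,0,0]],
])

```text
time: 12.38
position: [0.5556, -0.3059, 0.2341]
tool_rot: [0.493, 0.509, -0.477, 0.521]
ft_force: [0.9, 0.3, 0.5]
grip_width: 0.0871
```

```bash
python3 -c "
from h import *
plan(.551,-.3085,.137,3,step=20,hand=1)"
```

```text
at [ 0.5556 -0.3059  0.2341] yaw 3.46 down-err [ 0.0273  0.0054 -0.9996] t 12.38 w 0.0871 F [0.9 0.3 0.5]
[[1,19.4,-1.5,0.5,0.5],[1,19.4,-1.5,0.5,0.0],[1,19.4,-1.5,0.5,0.0],[1,19.4,-1.5,0.5,0.0],[1,19.4,-1.5,0.5,0.0]]
```

>>> carry_out([
  [[1,19,-1.5,0.5,0],[1,19,-1.5,0.5,0],[1,19,-1.5,0.5,0],[1,19,-1.5,0.5,0],[1,14,-1.5,0.5,0],[1,0,0,0,0],[1,0,0,0,0]],
])

```text
time: 12.97
position: [0.5528, -0.3076, 0.1415]
tool_rot: [0.493, 0.509, -0.476, 0.522]
ft_force: [0.2, -1.1, -0.0]
grip_width: 0.0867
```

```bash
python3 -c "
from h import *
plan(.551,-.3085,.137,3,step=20,hand=1)"
```

```text
at [ 0.5528 -0.3076  0.1415] yaw 3.58 down-err [ 0.0302  0.0046 -0.9995] t 12.97 w 0.0867 F [ 0.2 -1.1 -0. ]
[[1,4.4,-2.0,0.8,0.6]]
```

>>> carry_out([
  [[1,5,-2,1,0],[0,0,0,0,0],[0,0,0,0,0],[0,0,0,0,0],[0,0,0,0,0],[0,0,0,0,0],[0,0,0,0,0],[0,0,0,0,0]],
], force=45)

```text
time: 13.63
position: [0.5537, -0.3103, 0.1413]
tool_rot: [0.493, 0.506, -0.475, 0.525]
ft_force: [0.2, -0.6, 0.5]
grip_width: 0.0482
```

>>> carry_out([
  [[0,0,0,0,0],[0,0,0,0,0],[0,0,0,0,0],[0,0,0,0,0],[0,0,0,0,0],[0,0,0,0,0],[0,0,0,0,0],[0,0,0,0,0]],
])

```text
time: 14.3
position: [0.5531, -0.3104, 0.1417]
tool_rot: [0.492, 0.506, -0.475, 0.525]
ft_force: [-0.1, -0.7, 0.9]
grip_width: 0.023
```

>>> carry_out([
  [[0,-8,0,0,0],[0,-12,0,0,0],[0,-15,0,0,0],[0,-20,0,0,0],[0,-20,0,0,0],[0,-20,0,0,0],[0,-20,0,0,0],[0,-20,0,0,0]],
])

```text
time: 14.97
position: [0.5452, -0.307, 0.2786]
tool_rot: [0.493, 0.511, -0.475, 0.52]
ft_force: [-0.5, -0.5, -3.3]
grip_width: 0.0231
```

>>> carry_out([
  [[0,-15,0,0,0],[0,-10,0,0,0],[0,0,0,0,0],[0,0,0,0,0]],
])

```text
time: 15.3
position: [0.545, -0.3073, 0.3136]
tool_rot: [0.493, 0.508, -0.475, 0.523]
ft_force: [-0.1, 0.2, -3.1]
grip_width: 0.0228
```

```bash
python3 -c "
from h import *
plan(.573,.2795,.305,3,step=28,hand=0)
print(robot.get_obs()['q'])
a=snap('side','s7');b=snap('top','t7')
cv2.imwrite('pics/v7.png',cv2.resize(np.hstack([a[0:200,240:460],b[150:350,330:550]]),None,fx=1.8,fy=1.8,interpolation=2))"
```

```text
at [ 0.545  -0.3073  0.3136] yaw 3.63 down-err [ 0.0339  0.0034 -0.9994] t 15.3 w 0.0228 F [-0.1  0.2 -3.1]
[[0,0.5,3.1,-27.8,0.6],[0,0.5,2.8,-27.8,0.0],[0,0.5,2.8,-27.8,0.0],[0,0.5,2.8,-27.8,0.0],[0,0.5,2.8,-27.8,0.0],[0,0.5,2.8,-27.8,0.0],[0,0.5,2.8,-27.8,0.0],[0,0.5,2.8,-27.8,0.0]]
[[0,0.5,2.8,-27.8,0.0],[0,0.5,2.8,-27.8,0.0],[0,0.5,2.8,-27.8,0.0],[0,0.5,2.8,-27.8,0.0],[0,0.5,2.8,-27.8,0.0],[0,0.5,2.8,-27.8,0.0],[0,0.5,2.8,-27.8,0.0],[0,0.5,2.8,-27.8,0.0]]
[[0,0.5,2.8,-27.8,0.0],[0,0.5,2.8,-27.8,0.0],[0,0.5,2.8,-27.8,0.0],[0,0.5,2.8,-27.8,0.0],[0,0.5,2.8,-27.8,0.0]]
[-0.7039773   0.43126221  1.33915563  0.025131    1.34761997 -0.77262759]
```

View pics/v7.png

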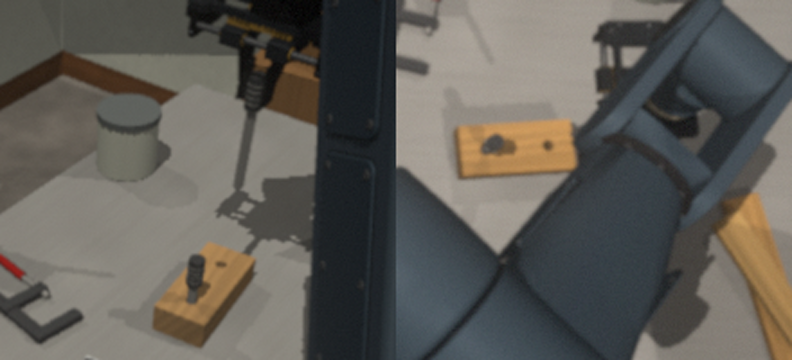

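Long pin held upright (about (250,130) in the left crop), short pin still in the stand. Carry over to the bracket.

>>> carry_out([
  [[0,0,3,-20,0.6],[0,0,2,-28,0],[0,0,2,-28,0],[0,0,2,-28,0],[0,0,2,-28,0],[0,0,2,-28,0],[0,0,2,-28,0],[0,0,2,-28,0]],
])

```text
time: 16.07
position: [0.546, -0.0873, 0.3027]
tool_rot: [0.496, 0.509, -0.483, 0.511]
ft_force: [-0.6, -0.5, -2.7]
grip_width: 0.023
```

>>> carry_out([
  [[0,0,2,-28,0],[0,0,2,-28,0],[0,0,2,-28,0],[0,0,2,-28,0],[0,0,2,-28,0],[0,0,2,-28,0],[0,0,2,-20,0],[0,0,0,0,0]],
])

```text
time: 16.73
position: [0.5442, 0.1169, 0.2948]
tool_rot: [0.491, 0.517, -0.486, 0.505]
ft_force: [-0.5, 0.3, -2.9]
grip_width: 0.023
```

```bash
python3 -c "
from h import *
plan(.573,.2795,.29,3,step=28,hand=0)"
```

```text
at [0.5442 0.1169 0.2948] yaw 2.54 down-err [-0.0077  0.0173 -0.9998] t 16.73 w 0.023 F [-0.5  0.3 -2.9]
[[0,1.2,6.0,-26.8,-0.5],[0,1.2,6.2,-26.8,0.0],[0,1.2,6.2,-26.8,0.0],[0,1.2,6.2,-26.8,0.0],[0,1.2,6.2,-26.8,0.0],[0,1.2,6.2,-26.8,0.0]]
```

>>> carry_out([
  [[0,-1,6,-25,0],[0,-1,6,-25,0],[0,-1,6,-25,0],[0,-1,6,-25,0],[0,-1,6,-20,0],[0,0,5,-15,0],[0,0,0,0,0],[0,0,0,0,0]],
])

```text
time: 17.4
position: [0.5696, 0.2552, 0.2908]
tool_rot: [0.484, 0.52, -0.493, 0.502]
ft_force: [-0.2, -1.1, -2.3]
grip_width: 0.0232
```

```bash
cat >> h.py <<'E'
def tip(L=.132):
    P,M,_,_=state(); return P+M[:,0]*L
E
python3 -c "
from h import *
plan(.573,.2795,.29,3,step=15,hand=0);print('tip',tip())
a=snap('side','s8');b=snap('top','t8')
cv2.imwrite('pics/v8.png',cv2.resize(a[130:290,140:280],None,fx=4,fy=3.7,interpolation=2))"
```

```text
at [0.5696 0.2552 0.2908] yaw 2.57 down-err [-0.0277  0.0091 -0.9996] t 17.4 w 0.0232 F [-0.2 -1.1 -2.3]
[[0,0.5,2.2,-12.1,-0.4],[0,0.5,2.3,-12.0,0.0]]
tip [0.56596613 0.25640372 0.15889779]
```

View pics/v8.png

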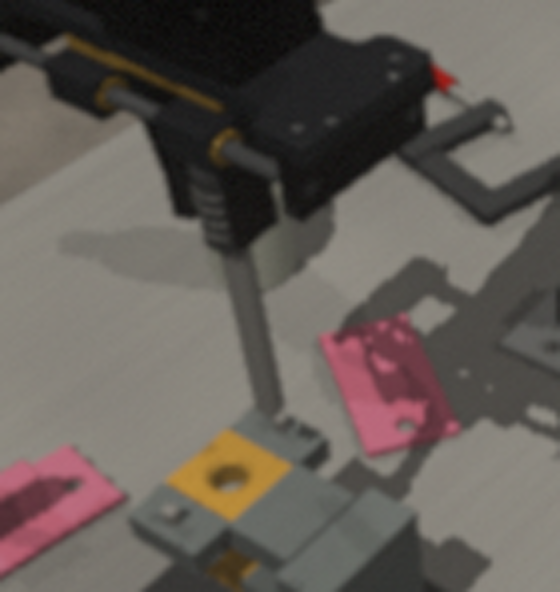

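The pin tip shows at (266,410) and the bore at (230,478) in the crop. I compare them in the same camera.

```bash
python3 -c "
from h import *
b=onplane('side',197.05,258.75,.12);print('bore',b)
for z in(.150,.155,.160): print(z,onplane('side',206.4,240.8,z))
T=tip();print('model tip',T,proj('side',T))
H=tip(.012);print('model head bottom',proj('side',H), 'seen about', (200.2,199))
print(onplane('side',230/4+140-.4,478/3.7+130-.4,.12))
# shank edges along rows
s=cv2.imread('pics/s8.png');g=cv2.cvtColor(s,6).astype(int)
for r in range(202,242,6): print(r,g[r,190:218].tolist())
"
```

```text
bore [0.57141414 0.28014641 0.12      ]
0.15 [0.56912177 0.25229464 0.15      ]
0.155 [0.56567261 0.25491088 0.155     ]
0.16 [0.56222344 0.25752712 0.16      ]
model tip [0.56583341 0.25582672 0.15910371] [205.75085643 239.65772644]
model head bottom [196.8249263  193.31756273] seen about (200.2, 199)
[0.57126901 0.28015243 0.12      ]
202 [118, 118, 114, 107, 105, 97, 82, 78, 79, 79, 77, 74, 70, 76, 97, 104, 101, 100, 96, 94, 87, 88, 82, 76, 72, 87, 113, 131]
208 [129, 129, 128, 124, 120, 120, 112, 90, 79, 79, 81, 78, 74, 71, 69, 84, 100, 110, 113, 122, 126, 127, 127, 127, 128, 128, 129, 127]
214 [134, 133, 133, 133, 132, 134, 133, 124, 103, 81, 79, 80, 78, 78, 71, 77, 102, 121, 127, 126, 125, 125, 126, 126, 126, 125, 126, 126]
220 [132, 132, 132, 133, 134, 135, 135, 135, 130, 114, 87, 78, 79, 80, 76, 72, 75, 101, 128, 127, 124, 123, 125, 125, 125, 124, 125, 126]
226 [132, 134, 134, 134, 136, 135, 134, 135, 135, 134, 122, 93, 79, 79, 80, 76, 72, 72, 95, 127, 136, 135, 136, 135, 137, 136, 134, 130]
232 [134, 135, 135, 135, 134, 134, 135, 135, 136, 137, 135, 126, 102, 82, 78, 79, 77, 73, 70, 87, 120, 135, 137, 136, 137, 136, 136, 134]
238 [136, 135, 135, 135, 135, 136, 136, 136, 136, 137, 138, 136, 132, 112, 85, 78, 78, 76, 72, 69, 83, 115, 132, 133, 135, 134, 134, 135]
```

>>> carry_out([
  [[0,0,3,-8,0],[0,0,3,-8,0],[0,0,2,-6,0],[0,0,0,0,0],[0,0,0,0,0]],
])

```text
time: 17.92
position: [0.5774, 0.2751, 0.2907]
tool_rot: [0.485, 0.519, -0.495, 0.5]
ft_force: [-0.6, 0.1, -3.4]
grip_width: 0.0232
```

```bash
cat >> h.py <<'E'
def to(x,y,z,L=.132):
    P,M,a,o=state();T=P+M[:,0]*L
    print("tcp",P.round(4),"tip",T.round(4),"tilt",M[:2,0].round(4),"yaw",round(a,1),"F",o["ft_force"].round(1),"mom",o["moment"].round(2),"w",round(o["grip_width"],4),"t",o["time"])
    print("tool shift mm",(M.T@(np.array([x,y,z])-T)*1000).round(1))
E
python3 -c "
from h import *
to(.5745,.281,.135)"
```

```text
tcp [0.5774 0.2751 0.2907] tip [0.5735 0.2762 0.1588] tilt [-0.0291  0.0084] yaw 2.2 F [-0.6  0.1 -3.4] mom [-0.07 -0.11 -0.01] w 0.0232 t 17.9167
tool shift mm [23.8  1.9 -4.5]
```

>>> carry_out([
  [[0,8,1,-3,0],[0,8,1,-2,0],[0,6,0,0,0],[0,0,0,0,0],[0,0,0,0,0]],
])

```text
time: 18.33
position: [0.5782, 0.2805, 0.2659]
tool_rot: [0.485, 0.519, -0.496, 0.5]
ft_force: [0.3, 0.2, -1.6]
grip_width: 0.0232
```

```bash
python3 -c "
from h import *
to(.5745,.281,.110)
a=snap('side','s9');b=snap('top','t9')
cv2.imwrite('pics/v9.png',np.hstack([cv2.resize(a[200:280,160:240],None,fx=5,fy=5,interpolation=2),cv2.resize(b[165:245,165:245],None,fx=5,fy=5,interpolation=2)]))"
```

```text
tcp [0.5782 0.2805 0.2659] tip [0.5742 0.2815 0.134 ] tilt [-0.0302  0.0076] yaw 2.2 F [ 0.3  0.2 -1.6] mom [-0.01 -0.15 -0.02] w 0.0232 t 18.3333
tool shift mm [23.9  1.   0.7]
```

View pics/v9.png

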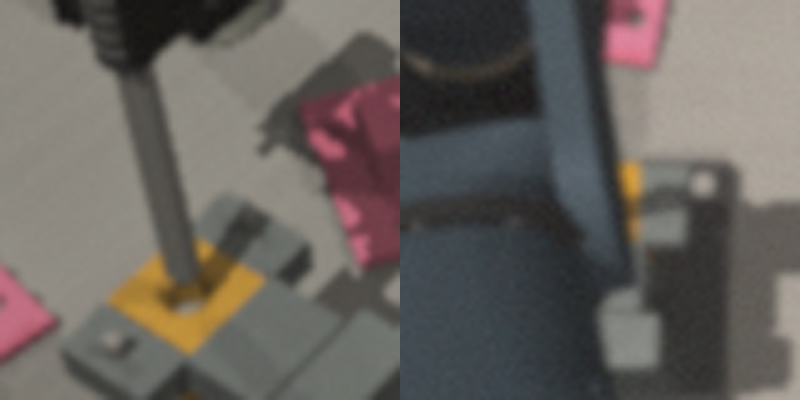

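Tip at (180,280) sits right over the bore at (188,296) in the left crop, within about 2 mm. Descend slowly into the mouth.

>>> carry_out([
  [[0,6,0,0,0],[0,6,0,0,0],[0,6,0,0,0],[0,6,0,0,0],[0,0,0,0,0]],
])

```text
time: 18.85
position: [0.5796, 0.28, 0.2416]
tool_rot: [0.486, 0.517, -0.494, 0.502]
ft_force: [0.2, -0.3, -3.8]
grip_width: 0.0229
```

```bash
python3 -c "
from h import *
to(.5745,.281,.09)"
```

```text
tcp [0.5796 0.28   0.2416] tip [0.5765 0.2809 0.1096] tilt [-0.0236  0.0072] yaw 2.2 F [ 0.2 -0.3 -3.8] mom [-0.21 -0.41  0.02] w 0.0229 t 18.85
tool shift mm [19.6 -1.5 -0. ]
```

>>> carry_out([
  [[0,5,-1,0,0],[0,5,-1,0,0],[0,5,0,0,0],[0,5,0,0,0],[0,0,0,0,0]],
])

```text
time: 19.27
position: [0.5786, 0.2796, 0.22]
tool_rot: [0.487, 0.516, -0.494, 0.503]
ft_force: [0.6, -0.4, -4.1]
grip_width: 0.0226
```

```bash
python3 -c "
from h import *
to(.5745,.281,.075)"
```

```text
tcp [0.5786 0.2796 0.22  ] tip [0.576  0.2805 0.088 ] tilt [-0.0198  0.007 ] yaw 2.2 F [ 0.6 -0.4 -4.1] mom [-0.18 -0.5  -0.02] w 0.0226 t 19.2667
tool shift mm [13.  -1.2 -0.4]
```

>>> carry_out([
  [[0,5,-0.5,0,0],[0,5,-0.5,0,0],[0,5,0,0,0],[0,5,0,0,0],[0,0,0,0,0]],
])

```text
time: 19.68
position: [0.5776, 0.2798, 0.1981]
tool_rot: [0.488, 0.516, -0.493, 0.503]
ft_force: [1.3, 0.5, -3.4]
grip_width: 0.0232
```

```bash
python3 -c "
from h import *
to(.5745,.281,.05)"
```

```text
tcp [0.5776 0.2798 0.1981] tip [0.5752 0.2807 0.0661] tilt [-0.0186  0.007 ] yaw 2.2 F [ 1.3  0.5 -3.4] mom [-0.21 -0.56  0.03] w 0.0232 t 19.6833
tool shift mm [16.1 -0.4 -0.2]
```

>>> carry_out([
  [[0,5,-0.5,0,0],[0,5,0,0,0],[0,5,0,0,0],[0,0,0,0,0]],
])

```text
time: 20.02
position: [0.5781, 0.2799, 0.1821]
tool_rot: [0.489, 0.515, -0.492, 0.504]
ft_force: [1.7, -0.8, -3.3]
grip_width: 0.023
```

```bash
python3 -c "
from h import *
to(.5745,.281,.032)"
```

```text
tcp [0.5781 0.2799 0.1821] tip [0.5761 0.2808 0.0501] tilt [-0.0154  0.0072] yaw 2.2 F [ 1.7 -0.8 -3.3] mom [-0.17 -0.58  0.02] w 0.023 t 20.0167
tool shift mm [18.2 -1.3 -0.1]
```

>>> carry_out([
  [[0,5,-0.5,0,0],[0,5,-0.5,0,0],[0,5,0,0,0],[0,3,0,0,0],[0,0,0,0,0],[0,0,0,0,0]],
])

```text
time: 20.52
position: [0.5776, 0.2799, 0.1623]
tool_rot: [0.489, 0.515, -0.492, 0.504]
ft_force: [1.7, -0.4, -2.1]
grip_width: 0.0231
```

```bash
python3 -c "
from h import *
to(.5745,.281,.032)
a=snap('side','s10')
cv2.imwrite('pics/v10.png',cv2.resize(a[205:325,150:280],None,fx=5,fy=5,interpolation=2))"
```

```text
tcp [0.5776 0.2799 0.1623] tip [0.5757 0.2809 0.0303] tilt [-0.0137  0.0072] yaw 2.2 F [ 1.7 -0.4 -2.1] mom [-0.33 -0.67  0.01] w 0.0231 t 20.5167
tool shift mm [-1.7 -1.3 -0.2]
```

View pics/v10.png

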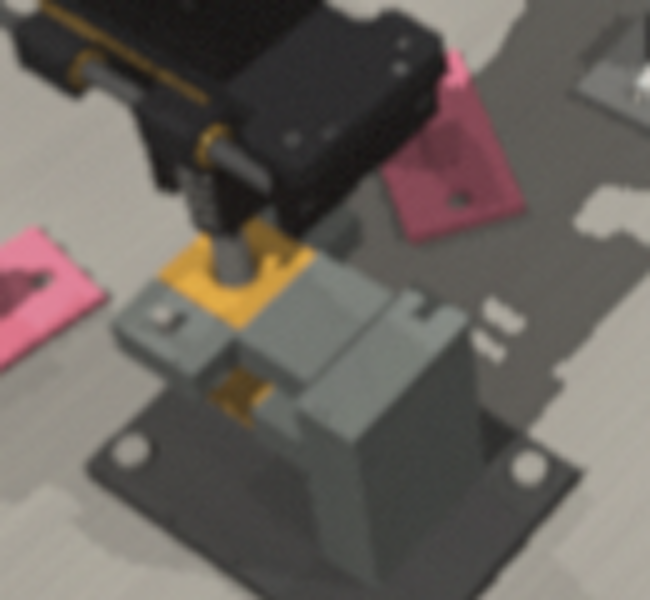

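The head sits above the brass mouth at about (237,270), shank in the bore, and nothing stopped it at either bushing. I let it settle, check and hand in.

>>> carry_out([
  [[0,0,0,0,0],[0,0,0,0,0],[0,0,0,0,0],[0,0,0,0,0]],
])

```text
time: 20.9
position: [0.5775, 0.2799, 0.1622]
tool_rot: [0.489, 0.515, -0.492, 0.504]
ft_force: [1.9, -1.3, -2.5]
grip_width: 0.0231
```

```bash
python3 -c "
from h import *
to(.5745,.281,.031)
print(abs(robot.get_obs()['joint_velocities']).max())
h=proj('side',tip(.012)); print('head bottom px exp, tcp z',h, proj('side',(.5745,.28,.12)))
robot.hand_in()"
```

```text
tcp [0.5775 0.2799 0.1622] tip [0.5757 0.2809 0.0303] tilt [-0.0138  0.0073] yaw 2.2 F [ 1.9 -1.3 -2.5] mom [-0.26 -0.6   0.02] w 0.0231 t 20.9
tool shift mm [-0.7 -1.2 -0.1]
0.001432340643845782
head bottom px exp, tcp z [192.86079524 247.33252388] [195.995513  257.9122526]
the job is handed in; nothing more can be done
```

The job is handed in at 20.9 s, and no verdict was reported. The cover plate is off the dowels, flat on the bench and let go. The long pin is down through both bushings and still held.

**Last checks**
- **Tip height:** about 0.030 m, worked out from the tool pose and not seen. The last picture shows the shank in the upper bore with the head above it. The lower bushing is hidden from both cameras; nothing stopped the pin on its way through.
- **Pin position and tilt:** the tip is about 1 mm from the estimated axis. The tool is tilted about 0.016 rad, so the pin should be too. The arm is still, gripping with 45 N commanded and reading 23 mm on the 24 mm head.
- **Cover and bystanders:** seen flat and clear of the fingers after release. The bottle, clamp and wrench were not touched in any view. The short pin was still in the stand when last seen.

**What disagreed**
- The two cameras differ by up to 4 mm in x on where the bore is, so I aimed between them. The pin went in without axial resistance, but the wrist moment rose to about 0.6 N m, so it probably rests lightly on one side of the bore.
- When I set the cover down, the force reading never showed clear contact. I released it when the height stopped changing at the expected 10 mm.
- I viewed 13 pictures, against a budget of 10 plus one or two.

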